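# Set the tilt of a laboratory rocker by its angle gauge

## Robot

A 6-joint arm with a two-finger parallel gripper is mounted at the origin on the work surface. World frame = base frame: x ahead of the robot, y to its left, z up, the work surface at z = 0. Lengths are in m, angles in rad, forces in N, time in s.
With the tool pointing down it reaches from about 0.275 to 0.825 m from the base axis. Payload 5.2 kg.
Tool frame: the origin (TCP) lies midway between the tips of the shut fingers; the grasp point (between the pads) lies 19 mm behind it; z points along the fingers, y is the line along which they close (so a half turn about z gives the same grasp; the last joint's range is limited). The gripper opens to 93 mm and grips with 3 to 60 N. Pads are 15 mm wide; open, the fingers measure 128 mm over their backs; the gripper's body (75 mm by 188 mm) begins 65 mm behind the grasp point.
Start: joints at [1.058, 0.259, 1.535, -0, 1.348, -0.203], TCP at [0.168, 0.524, 0.219] pointing down, gripper open.
Joint ranges: [-3.14, 3.14], [-0.91, 2.08], [0.19, 2.58], [-1.22, 4.36], [0.22, 2.71], [-3.12, 3.12]. Speed limits (rad/s): [2.57, 2.57, 3.14, 3.14, 3.14, 3.14].

## Interface

Orientations are given as a unit quaternion [w, x, y, z].
In Python, from cell import arm gives the robot as it stands. The module is installed in compiled form; this text tells all that it offers. Calls block until the motion is done:
- arm.movep(position, orientation): joint-space move of the TCP to a pose.
- arm.move_l(position, rot=None, velocity=0.15, threshold=None): straight line of the TCP; rot=None keeps the orientation; velocity is the mean speed in m/s. With threshold (N) it stops when the force on the tool has changed by that much, and returns True; else False.
- arm.move_j(angles): joint-space move.
- arm.set_gripper(opening, f_grip=None): finger opening in m; f_grip is the grip in N (None keeps the last); returns when the fingers have stopped.
- arm.dwell(seconds).
- arm.inverse_kinematics(position, orientation): joint angles nearest the present ones, or None.
- arm.get_state(): the state.
- arm.read_camera(name): name is "scene" or "top" or "wrist"; returns (picture, depth): 480x640x3 uint8, red, green, blue; 480x640 float32, m along the optical axis (not along the pixel's ray), 0 where there is no reading.
- arm.camera_params(name): a dict with "intrinsics" (3x3 intrinsics, pixels), "dist" ([k1, k2, p1, p2, k3] as OpenCV has them; the pictures are not rectified), "pose" (4x4, takes a point from camera to world coordinates). Camera axes: x right, y up, looking along -z (the intrinsics and any distortion apply to the point x, -y, -z); pixel columns grow to the right and rows downward; lengths in m; the calibration is good to about 2 mm. A picture is of the moment at which its call begins: read the wrist's pose just before it. camera_params takes no time and is no camera call; for the wrist camera it gives the pose at the moment of the call.
A pose or a line that the arm cannot do raises arm.MotionError and nothing moves.
- arm.job_done(): hands the job in; it is judged then, once.
The state is a dict: "time_s": time; "qpos": joint angles; "qd": joint speeds; "joint_efforts": joint torques, N m; "tool_pos": TCP position; "tcp_rot": TCP orientation; "force": force on the tool from outside, world axes, zero at the start; "wrist_torque": the same for the moment, N m; "width": finger opening in m; "grip_force": force on a finger pad.
Only numpy, scipy, OpenCV 4.12 (cv2) and the standard library are available. Lean on these libraries where they do the work, as an engineer would, in place of code of your own. Each camera call takes 0.05 s, during which the arm holds its last target. There are 200 camera calls.

## Task

The tilt clamp of the laboratory rocker is loose and I want to reset it. Lift the steel pot by its handle off the rocker's platform and set it down gently, upright, in the steel tray beside the rocker; then rock the platform, its left rail (as seen from the robot) down, until the swinging pointer of the angle gauge settles on the gauge's set tab, and finish while still holding the platform there with the fingers so that I can tighten the clamp. Leave everything else on the bench where it stands.

Things in the scene. Friction and masses are not known exactly. Their poses are not given: they have to be found in the camera images.
- pot: Lidded round stainless-steel staining pot, 93 mm across the lid, 98 mm high to the top of the lid, about 0.5 kg, with a stiff upright bail handle (a rigid arch, 10 mm round bar) whose top is 155 mm above the pot's foot. It starts on the rocker's platform. Origin: centre of the underside, z up; the handle's straight top bar runs along the pot's y axis.
- pot_handle (a point): Middle of the straight top bar of the pot's handle, on the bar's axis, 150 mm above the pot's underside; bar 10 mm thick, straight for 68 mm along the pot's y axis, 47 mm free height below it.
- tray: Shallow steel tray on the bench beside the rocker, 220 x 260 mm (x by y), walls 4 mm thick and 20 mm high, inner floor 4 mm above the bench. Fixed. Origin: centre of its underside on the bench, z up. One small white jar (44 mm across, 85 mm high) stands in its corner at about x +70, y +90 mm in the tray's frame; the rest of the floor is free for the pot.
- rocker: The see-saw rocker: white drive housing 215 x 170 mm, 72 mm high, fixed to the bench, standing left or right of the tray. Origin: centre of its foot on the bench; x, y level, z up. The platform on top tilts about the rocker's x axis, 100 mm above the bench.
- platform: Tilting top of the rocker: steel deck, black mat, 230 (x) by 250 mm (y), a rail along its left (+y) and right (-y) edge. Origin: on the tilt axis (its x axis), at mid-platform; deck top 20 mm above. Starts level on a stop, since its right side with the gauge is heavier. Swings left side down only (about its -x axis), 0.33 rad at most; falls back to level when let go. 2 to 6 N on a rail moves it.
- rail_left (a point): Middle of the left (+y) guard rail: a straight round steel bar 9 mm thick running along the platform's x axis, straight for 200 mm between its two posts, 125 mm from the tilt axis sideways and 54 mm above it, 34 mm above the deck. Its frame turns with the platform.
- rail_right (a point): Middle of the right (-y) guard rail, the same bar on the other edge, -125 mm from the tilt axis sideways.
- pointer (a joint): Black pendulum needle of the angle gauge, seen on both faces of a white upright dial, 104 mm across, marked every 5 degrees, standing far right on the platform; pivot 90 mm above, 72 mm along +x and 56 mm along -y of the platform's origin. Rad relative to the dial: at rest it equals the platform's tilt, left side down positive. After a movement it swings at about 2.5 Hz for 1 to 2 s. Sealed in.
- pointer_tip (a point): Upper tip of the pointer needle, 38 mm above the pointer's pivot, in the middle plane of the dial; its z axis runs from the pivot to the tip.
- set_tab (a joint): Angle in rad (0.12 to 0.24) at which the gauge's set tab, the dark steel tab straddling the dial's rim, is clamped, counted like the pointer's value: the pointer stands on the tab when both values are equal. It cannot be moved.
- tab_tip (a point): Inner tip of the set tab, 44 mm from the pointer's pivot, in the middle plane of the dial; its z axis runs outward from the pivot through the tab.
- bottle_a: Bystander: the small white jar standing in the tray's corner, 44 mm across, 85 mm high. Origin: centre of its underside.
Things that resemble listed ones, but are neither listed nor needed, are in the scene too. There is more than one size of the pot; the one meant has the size given above.

How it is judged:
By the outcome, as a careful person would: the job done as asked, in the order asked, and still so for the second after the job is handed in, while the arm keeps its last pose, push and grip.
It also fails if it takes over 64 s, if anything falls off the work surface, if the arm or the gripper's body presses on something with over 40 N, if the wrist force passes 120 N, or if a joint passes its speed limit or range.

## Working session

There is one attempt and no reset: what is moved stays moved. The work goes in short steps, each a Python script; the robot and the scene stay as the last script left them, time stands still between calls to the robot, and variables do not carry over. Pictures are saved under pics/ and viewed, at most 10 in all, crops included, and the job is handed in when it is done.

```bash
mkdir -p pics; cat > h.py <<'E'
from cell import arm
import numpy as np, cv2
def shot(n,f=None):
    p=arm.camera_params(n); im,d=arm.read_camera(n)
    if f:
        cv2.imwrite(f'pics/{f}.png',im[:,:,::-1]); np.savez(f'pics/{f}.npz',im=im,d=d,K=p['intrinsics'],dist=p['dist'],pose=p['pose'])
    return im,d,p
def load(f):
    z=np.load(f'pics/{f}.npz'); return z['im'],z['d'],dict(intrinsics=z['K'],dist=z['dist'],pose=z['pose'])
def ray(p,uv):
    q=cv2.undistortPoints(np.array(uv,float).reshape(-1,1,2),np.array(p['intrinsics'],float),np.array(p['dist'],float)).reshape(-1,2)
    d=np.c_[q[:,0],-q[:,1],-np.ones(len(q))]; P=np.array(p['pose'])
    return P[:3,3],d@P[:3,:3].T     # scaled so depth multiplies
def onz(p,uv,z):
    o,d=ray(p,uv); return o+d*((z-o[2])/d[:,2])[:,None]
def pts(p,uv,dep):
    o,d=ray(p,uv); return o+d*np.array(dep)[:,None]
def cloud(p,d):
    v,u=np.mgrid[0:480,0:640]; return pts(p,np.c_[u.ravel(),v.ravel()],d.ravel()).reshape(480,640,3)
E
python3 - <<'E'
from h import *
for n in ('scene','top'):
    im,d,p=shot(n,n+'1'); print(n,np.round(p['pose'],3).tolist(),np.round(p['dist'],3))
a=cv2.imread('pics/scene1.png');b=cv2.imread('pics/top1.png')
s=arm.get_state();print(s['time_s'],s['tcp_rot'],s['width'])
E
```

```text
scene [[-0.226, -0.789, 0.572, 1.11], [0.974, -0.183, 0.133, 0.161], [-0.001, 0.587, 0.81, 1.069], [0.0, 0.0, 0.0, 1.0]] [-0.037  0.     0.     0.     0.   ]
top [[0.003, 0.983, -0.182, 0.238], [-1.0, 0.004, 0.002, -0.007], [0.002, 0.182, 0.983, 1.351], [0.0, 0.0, 0.0, 1.0]] [-0.065  0.     0.     0.     0.   ]
0.1 [-2.79823270e-04  1.54266932e-01  9.88028861e-01 -7.78294247e-04] 0.09297791322039727
```

View pics/scene1.png

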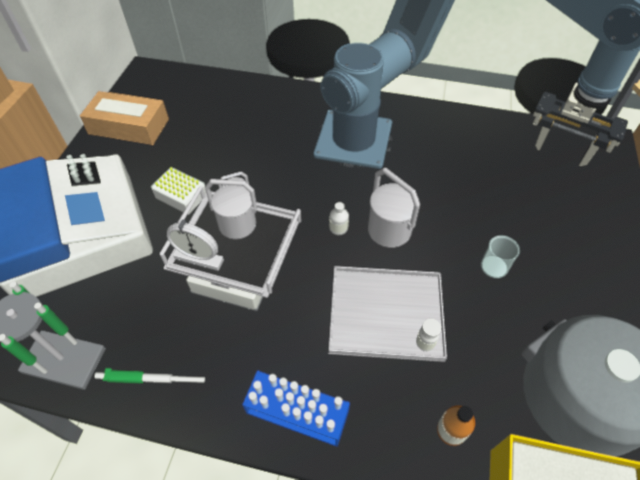

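View pics/top1.png

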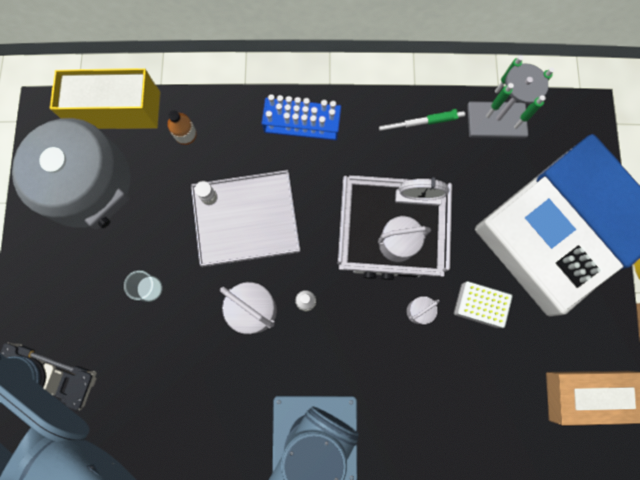

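The top view shows the rocker right of the robot (rails at u≈345 and 447), the pot on it at (403,238) with its bar running from (385,243) to (428,230), the dial at (424,189), and the tray at (245,218) with its jar at (205,190). The pot at (248,305) and a small pot at (423,310) are lookalikes.

```bash
python3 - <<'E'
from h import *
im,d,p=load('top1'); C=cloud(p,d); ok=d>0
X,Y,Z=C[...,0],C[...,1],C[...,2]
def box(u0,u1,v0,v1):
    m=np.zeros((480,640),bool); m[v0:v1,u0:u1]=1; return m&ok
b=box(330,460,170,285)
h,e=np.histogram(Z[b],bins=np.arange(-.01,.3,.01)); print([(round(x,2),n) for x,n in zip(e,h) if n])
m=box(370,445,215,265)&(Z>.25); q=C[m]; r=cv2.minAreaRect((q[:,:2]*1000).astype(np.float32)); print('handle',m.sum(),q.mean(0),r,q[:,2].max())
g=(np.abs(im.astype(int).max(2)-im.min(2))<25)&(im.min(2)>110)
m=box(370,445,215,265)&(Z>.2)&(Z<.235); q=C[m]; print('lid',m.sum(),np.median(q,0),cv2.minEnclosingCircle((q[:,:2]*1000).astype(np.float32)))
for nm,bb in (('L',box(335,352,180,270)),('R',box(438,455,185,272))):
    m=bb&(Z>.145)&(Z<.17); q=C[m]; 
    if m.sum()>5: print(nm,m.sum(),q.mean(0),cv2.minAreaRect((q[:,:2]*1000).astype(np.float32)))
uv=[[192,187],[289,171],[299,251],[200,264]]; t=onz(p,uv,.02); print(t,t.mean(0))
jar=onz(p,[[205,188]],.085);print('jar',jar)
m=box(405,446,176,203)&(Z>.17);q=C[m];print('dial',m.sum(),q.mean(0),cv2.minAreaRect((q[:,:2]*1000).astype(np.float32)))
c=im[160:290,325:465,::-1]; cv2.imwrite('pics/crop.png',cv2.resize(c,None,fx=5,fy=4.6,interpolation=cv2.INTER_CUBIC)[:600])
E
```

```text
[(np.float64(-0.01), np.int64(1632)), (np.float64(0.0), np.int64(2741)), (np.float64(0.01), np.int64(8)), (np.float64(0.02), np.int64(20)), (np.float64(0.03), np.int64(28)), (np.float64(0.04), np.int64(56)), (np.float64(0.05), np.int64(150)), (np.float64(0.06), np.int64(24)), (np.float64(0.11), np.int64(2559)), (np.float64(0.12), np.int64(3945)), (np.float64(0.13), np.int64(562)), (np.float64(0.14), np.int64(111)), (np.float64(0.15), np.int64(557)), (np.float64(0.16), np.int64(247)), (np.float64(0.17), np.int64(89)), (np.float64(0.18), np.int64(95)), (np.float64(0.19), np.int64(92)), (np.float64(0.2), np.int64(97)), (np.float64(0.21), np.int64(1117)), (np.float64(0.22), np.int64(195)), (np.float64(0.23), np.int64(124)), (np.float64(0.24), np.int64(168)), (np.float64(0.25), np.int64(73)), (np.float64(0.26), np.int64(32)), (np.float64(0.27), np.int64(165)), (np.float64(0.28), np.int64(2))]
handle 229 [ 0.46788717 -0.19119193  0.27096421] ((468.9694519042969, -194.25904846191406), (10.08307933807373, 106.8357162475586), 8.308555603027344) 0.2807202666199191
lid 1183 [ 0.46260253 -0.19392774  0.2162634 ] ((466.55023193359375, -193.193359375), 52.121009826660156)
L 308 [ 0.5155854  -0.06298226  0.15830396] ((517.429443359375, -63.02568817138672), (10.554485321044922, 197.54403686523438), 87.228271484375)
R 337 [ 0.50081267 -0.31160334  0.15825221] ((504.14837646484375, -301.498291015625), (34.83757781982422, 203.38174438476562), 86.4468994140625)
[[0.63870435 0.32880323 0.02      ]
 [0.68343708 0.07172612 0.02      ]
 [0.4674578  0.04281983 0.02      ]
 [0.43244743 0.2979501  0.02      ]] [0.55551167 0.18532482 0.02      ]
jar [[0.61652285 0.27927036 0.085     ]]
dial 645 [ 0.57963538 -0.247752    0.22138236] ((581.9303588867188, -250.2904052734375), (98.31429290771484, 22.873323440551758), 88.02474975585938)
```

View pics/crop.png

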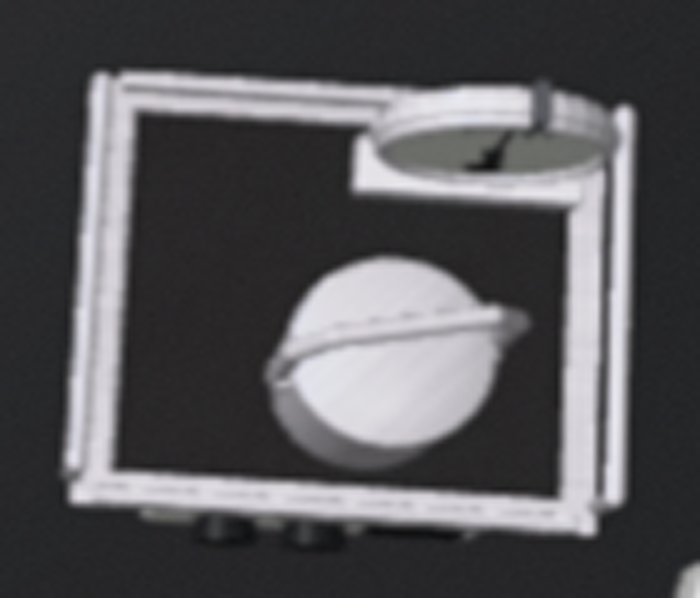

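The crop shows the dial with its needle near (490,155), the dark set tab at (540,105), and the handle bar from (285,365) to (520,320). The pot's height and lid match the sizes given. Next I hover over the handle and take a wrist view.

```bash
cat >> h.py <<'E'
from scipy.spatial.transform import Rotation as R
def quat(ydir,z=(0,0,-1)):
    z=np.array(z,float); y=np.array(ydir,float); y/=np.linalg.norm(y); x=np.cross(y,z)
    q=R.from_matrix(np.c_[x,y,z]).as_quat(); return q[[3,0,1,2]]
def fitl(q):
    v=cv2.fitLine(q[:,:2].astype(np.float32),cv2.DIST_HUBER,0,.001,.001).ravel(); return v
E
python3 - <<'E'
from h import *
im,d,p=load('top1'); C=cloud(p,d); Z=C[...,2]
M=lambda u0,u1,v0,v1,z0,z1:C[v0:v1,u0:u1][(Z[v0:v1,u0:u1]>z0)&(Z[v0:v1,u0:u1]<z1)]
print('bar',fitl(M(370,445,215,265,.27,.285)),'L',fitl(M(335,352,180,270,.15,.17)),'R',fitl(M(438,455,200,272,.152,.17)))
q=M(370,445,215,265,.27,.285);print(np.ptp(q,axis=0),(q.max(0)+q.min(0))/2)
v=fitl(q); b=v[:2]; n=np.array([-b[1],b[0]])
P=[.468,-.194,.40]
best=None
for s in(1,-1):
    Q=quat([s*n[0],s*n[1],0]); j=arm.inverse_kinematics(P,Q); print(s,None if j is None else np.round(j,2))
    if j is not None and (best is None or abs(j[5])<abs(best[0][5])): best=(j,Q)
arm.movep(P,best[1]); s=arm.get_state(); print(s['tool_pos'],s['tcp_rot'],s['time_s'])
_,_,p=shot('wrist','w1'); print(np.round(p['pose'],3))
E
```

```text
bar [ 0.14864227 -0.988891    0.4683466  -0.1932418 ] L [ 0.9987027  -0.0509205   0.51621294 -0.06301796] R [ 0.9976754  -0.06814507  0.48366714 -0.31089476]
[0.01943629 0.07846295 0.01060379] [ 0.46864939 -0.19341798  0.27541837]
1 [-0.61  0.12  1.28 -0.    1.75 -0.76]
-1 [-0.61  0.12  1.28 -0.    1.75  2.38]
[ 0.46821977 -0.19328957  0.39985238] [-1.78581987e-04  6.51969662e-01  7.58245025e-01  9.46837866e-05] 2.9167
[[ 0.989 -0.144 -0.04   0.458]
 [ 0.15   0.953  0.264 -0.121]
 [ 0.    -0.267  0.964  0.566]
 [ 0.     0.     0.     1.   ]]
```

View pics/w1.png

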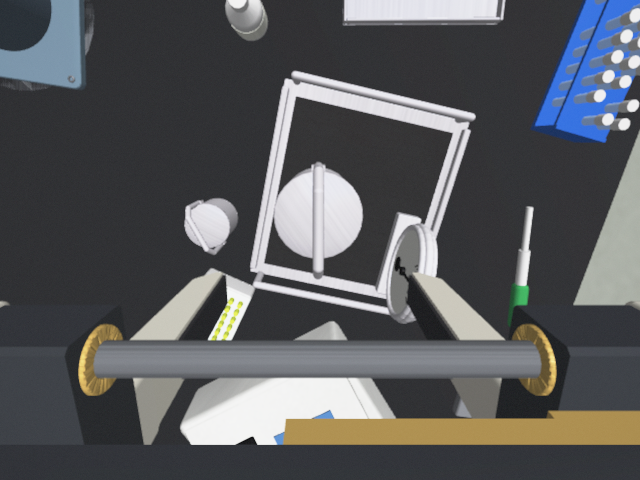

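The wrist view shows the bar vertical at u≈318, v 165–270, with the jaws straddling it correctly. Now I refine the bar position, grasp and lift.

```bash
python3 - <<'E'
from h import *
im,d,p=load('w1'); C=cloud(p,d); Z=C[...,2]
s_=C[150:290,290:345]; q=s_[(s_[...,2]>.266)&(s_[...,2]<.29)]
v=fitl(q); c=(q.max(0)+q.min(0))/2; print(v,c,q[:,2].max(),np.ptp(q,axis=0))
t=np.array(arm.get_state()['tool_pos']); print(t)
P=np.array([.5*(c[0]+.4686),.5*(c[1]-.1934)])
if np.hypot(*(c[:2]-[.4686,-.1934]))<.008:
    arm.move_l([P[0],P[1],.30],velocity=.15)
    print(arm.move_l([P[0],P[1],.252],velocity=.08,threshold=8))
    arm.set_gripper(0.0,30); s=arm.get_state(); print(s['width'],s['grip_force'],s['force'])
    if s['width']>.007:
        arm.move_l([P[0],P[1],.30],velocity=.06); s=arm.get_state(); print(s['force'],s['width'])
        arm.move_l([P[0],P[1],.42],velocity=.15); s=arm.get_state(); print(s['force'],s['width'],s['time_s'],s['wrist_torque'])
E
```

```text
[ 0.14757568 -0.98905075  0.47003156 -0.20093393] [ 0.46979509 -0.19838748  0.27147877] 0.2769221410671574 [0.0203863  0.08390602 0.01088674]
[ 0.46820509 -0.19327675  0.39988084]
False
0.009114139763515456 29.999652206897736 [ 0.11504918 -0.49631379  0.24098496]
[-0.39414123 -0.81820513 -3.55831939] 0.009068131582676307
[ 0.54950298 -0.17371007 -3.76574662] 0.008941461546499645 7.7083 [-0.0925283   0.04264012  0.01939893]
```

```bash
python3 - <<'E'
from h import *
x,y=.535,.150
arm.move_l([x,y,.40],velocity=.2)
arm.move_l([x,y,.165],velocity=.15)
arm.dwell(.3)
print(arm.move_l([x,y,.128],velocity=.03,threshold=2.5)); s=arm.get_state(); print(s['tool_pos'],s['force'],s['time_s'],s['width'])
shot('scene','s2')
E
```

```text
True
[0.53436037 0.14987799 0.13531985] [ 1.45462924 -0.68716595  1.95953848] 12.5417 0.00901788579663127
```

View pics/s2.png

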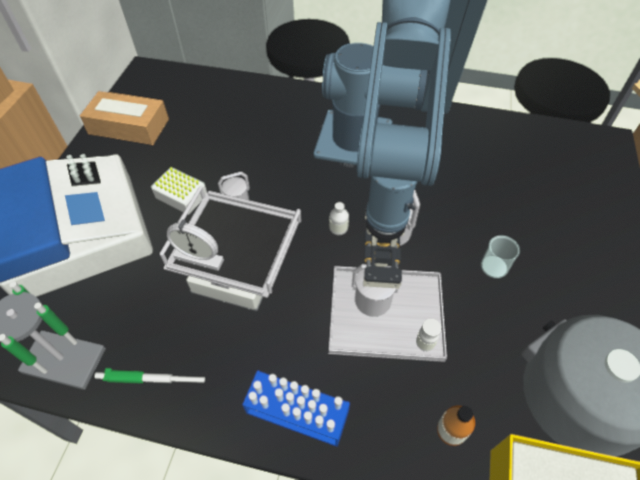

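The pot stands in the tray at (375,290), at the expected height. Next I release it, retreat and take a close view of the dial.

```bash
python3 - <<'E'
from h import *
_,_,p1=load('w1'); 
# camera in tool frame (tool pose at w1)
Tt=np.eye(4); Tt[:3,:3]=R.from_quat(np.array([-1.78581987e-04,6.51969662e-01,7.58245025e-01,9.46837866e-05])[[1,2,3,0]]).as_matrix(); Tt[:3,3]=[0.46821977,-0.19328957,0.39985238]
Tc=np.linalg.inv(Tt)@p1['pose']; np.save('Tc.npy',Tc); print(np.round(Tc,3),p1['intrinsics'][0][0])
s=arm.get_state()
t=np.array(s['tool_pos'])
arm.move_l(t-[0,0,.001],velocity=.02)
arm.set_gripper(.05); arm.dwell(.2)
arm.move_l([t[0],t[1],.30],velocity=.2)
D=np.array([.579,-.247,.19]); e=np.deg2rad(45); yaw=-.056
def Rc(yaw,e):
    v=np.array([np.cos(e)*np.cos(yaw),np.cos(e)*np.sin(yaw),-np.sin(e)]); r=np.array([np.sin(yaw),-np.cos(yaw),0])
    return np.c_[r,np.cross(-v,r),-v],v
ok=0
for dy in (0,.3,.6,-.3):
  for e in (45,50,55):
   for L in (.32,.36):
    for flip in (1,-1):
        Rm,v=Rc(yaw+dy,np.deg2rad(e)); W=np.eye(4); W[:3,:3]=Rm@np.diag([flip,flip,1]); W[:3,3]=D-L*v
        T=W@np.linalg.inv(Tc); q=R.from_matrix(T[:3,:3]).as_quat()[[3,0,1,2]]
        j=arm.inverse_kinematics(T[:3,3],q)
        if j is not None: print(dy,e,L,flip,np.round(T[:3,3],3),np.round(j,2))
E
```

```text
[[-0.     0.963  0.268  0.073]
 [ 1.     0.    -0.     0.   ]
 [-0.     0.268 -0.963 -0.166]
 [ 0.     0.     0.     1.   ]] 350.1574226517008
0 45 0.32 1 [ 0.462 -0.24   0.271] [-1.43 -0.13  2.33  1.23  1.13 -0.5 ]
0 45 0.32 -1 [ 0.498 -0.243  0.308] [-0.92 -0.06  1.79  0.43  1.1  -2.57]
0 45 0.36 1 [ 0.433 -0.238  0.3  ] [-1.55 -0.22  2.31  1.14  1.27 -0.43]
0 45 0.36 -1 [ 0.469 -0.241  0.336] [-0.98 -0.12  1.78  0.44  1.19 -2.6 ]
0 50 0.32 1 [ 0.469 -0.24   0.281] [-1.34 -0.16  2.24  1.12  1.07 -0.3 ]
0 50 0.32 -1 [ 0.508 -0.244  0.314] [-0.84 -0.01  1.69  0.33  1.17 -2.44]
0 50 0.36 1 [ 0.443 -0.239  0.312] [-1.44 -0.25  2.21  1.05  1.2  -0.24]
0 50 0.36 -1 [ 0.483 -0.242  0.345] [-0.89 -0.06  1.67  0.33  1.25 -2.47]
0 55 0.32 1 [ 0.478 -0.241  0.291] [-1.24 -0.17  2.15  0.99  1.02 -0.1 ]
0 55 0.32 -1 [ 0.519 -0.244  0.32 ] [-0.78  0.05  1.59  0.23  1.25 -2.34]
0 55 0.36 1 [ 0.455 -0.24   0.323] [-1.32 -0.24  2.12  0.94  1.15 -0.05]
0 55 0.36 -1 [ 0.496 -0.243  0.353] [-0.82  0.    1.56  0.24  1.33 -2.36]
0.3 45 0.32 1 [ 0.465 -0.275  0.271] [-1.45  0.11  2.09  1.08  1.36 -0.61]

[... 1802 characters left out ...]
0.82 -0.06]
-0.3 45 0.36 -1 [ 0.476 -0.209  0.336] [-0.78 -0.19  1.83  0.24  1.03 -2.06]
-0.3 50 0.32 1 [ 0.476 -0.208  0.281] [-1.02 -0.32  2.34  1.15  0.59  0.07]
-0.3 50 0.32 -1 [ 0.512 -0.223  0.314] [-0.71 -0.05  1.73  0.16  1.06 -1.97]
-0.3 50 0.36 1 [ 0.452 -0.199  0.312] [-1.12 -0.45  2.32  1.    0.74  0.22]
-0.3 50 0.36 -1 [ 0.488 -0.214  0.345] [-0.73 -0.11  1.71  0.17  1.14 -1.98]
-0.3 55 0.32 1 [ 0.484 -0.211  0.291] [-0.94 -0.3   2.24  0.87  0.6   0.4 ]
-0.3 55 0.32 -1 [ 0.523 -0.227  0.32 ] [-0.67  0.02  1.62  0.11  1.18 -1.91]
-0.3 55 0.36 1 [ 0.462 -0.203  0.323] [-1.01 -0.4   2.2   0.78  0.73  0.48]
-0.3 55 0.36 -1 [ 0.501 -0.219  0.353] [-0.69 -0.03  1.59  0.11  1.26 -1.92]
```

```bash
python3 - <<'E'
from h import *
Tc=np.load('Tc.npy'); D=np.array([.579,-.247,.19]); yaw=-.056; e=np.deg2rad(50); L=.32
v=np.array([np.cos(e)*np.cos(yaw),np.cos(e)*np.sin(yaw),-np.sin(e)]); r=np.array([np.sin(yaw),-np.cos(yaw),0])
W=np.eye(4); W[:3,:3]=np.c_[r,np.cross(-v,r),-v]@np.diag([-1,-1,1]); W[:3,3]=D-L*v
T=W@np.linalg.inv(Tc); arm.movep(T[:3,3],R.from_matrix(T[:3,:3]).as_quat()[[3,0,1,2]]); arm.dwell(.3)
im,d,p=shot('wrist','w2'); print(arm.get_state()['time_s'])
pv,_=cv2.projectPoints(np.array([[0.,0,0]]),np.zeros(3),np.zeros(3),np.eye(3),None)
c=im[120:340,200:440][::-1,::-1,::-1]; cv2.imwrite('pics/w2c.png',cv2.resize(c,None,fx=2.7,fy=2.7,interpolation=cv2.INTER_CUBIC))
E
```

```text
17.2333
```

View pics/w2c.png

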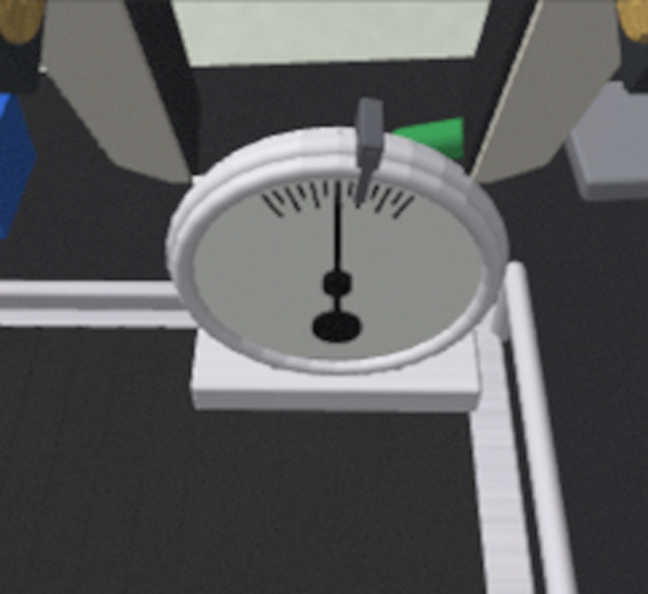

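The upright crop shows the needle from its pivot (337,283) to its tip (338,187), at zero, and the tab's inner tip at (361,200). I turn these into angles on the dial plane.

```bash
python3 - <<'E'
from h import *
im,d,p=load('w2')
yaw=-.056; ex=np.array([np.cos(yaw),np.sin(yaw),0]); ey=np.array([-np.sin(yaw),np.cos(yaw),0]); ez=np.array([0,0,1.])
f=lambda x,y:(439-(x-.5*1.7)/2.7,339-(y-.5*1.7)/2.7)
for off in (-.004,-.008,0):
    o,r=ray(p,[f(*a) for a in((337,283),(338,187),(361,202),(366,170),(372,150),(337,325))])
    D=np.array([.579,-.247,.19])+off*ex
    q=o+r*(((D-o)@ex)/(r@ex))[:,None]-D
    y,z=q@ey,q@ez; y0,z0=y[0],z[0]
    print(off,np.round(D+q[0],4),[(round(1e3*np.hypot(a-y0,b-z0),1),round(float(np.arctan2(-(a-y0),b-z0)),3)) for a,b in zip(y[1:],z[1:])])
o=ray(p,[(320,240)])[0];print(o)
# grey-level needle/tab rows in upright crop
g=im[::-1,::-1].mean(2).astype(int); off=(480-340,640-440)  # upright crop origin
G=g[off[0]:off[0]+220,off[1]:off[1]+240]
for yy in range(62,80,2): print(yy,G[yy,120:146])
E
```

```text
-0.004 [ 0.5748 -0.2506  0.1912] [(np.float64(44.8), 0.001), (np.float64(39.1), 0.182), (np.float64(52.4), 0.157), (np.float64(60.4), 0.161), (np.float64(23.2), 3.136)]
-0.008 [ 0.5708 -0.2503  0.196 ] [(np.float64(43.9), 0.001), (np.float64(38.3), 0.182), (np.float64(51.3), 0.157), (np.float64(59.2), 0.161), (np.float64(22.8), 3.136)]
0 [ 0.5788 -0.2508  0.1864] [(np.float64(45.7), 0.001), (np.float64(39.9), 0.182), (np.float64(53.4), 0.157), (np.float64(61.6), 0.161), (np.float64(23.7), 3.136)]
[ 0.37301225 -0.23701096  0.43448759]
62 [184 181 179 178 174 173 171 171 175 177 179 171 151 116  66  61  62  62
  69  88 146 187 189 190 193 195]
64 [126 126 126 124 122 123 124 125 125 127 127 131 123  96  61  62  61  83
 120 141 145 151 155 160 164 168]
66 [110 121 130 123 106 103 117 129 128 122 117 129 110  69  62  62  69  95
 115 117 116 118 121 125 127 130]
68 [ 56 108 139 118  64  37 100 138 127  88  76 109  92  61  63  61  88 124
 124  94 109 131 129 128 125 119]
70 [ 57  98 137 118  63  37 100 139 116  55  99 117  70  61  60  69 107 120
  62  64 114 139 118  65  69 119]
72 [ 94 112 139 114  50  34 101 137 121  91 102  96  60  63  62  89 116  97
  64 113 138 117  67  84 127 138]
74 [138 139 137 113  41  40 103 139 137 138 123  86  64  57  68 107 133 124
 127 139 112  49  93 134 126  87]
76 [137 140 139 108  23  24  79 124 138 139 138 112  47 100 139 138 137 137
 132 100  50  92 133 138 135 124]
78 [139 139 137 110  17  17  97 138 138 138 139 139 138 137 138 139 137 139
 122  81  98 134 138 139 138 132]
```

Lateral offset of the tab gives about 0.165 rad. Next I grip the left rail and swing it on its arc with the tool turning along.

```bash
cat >> h.py <<'E'
yaw=-.055; ex=np.array([np.cos(yaw),np.sin(yaw),0]); ey=np.array([-np.sin(yaw),np.cos(yaw),0]); ez=np.array([0,0,1.])
def railpose(P0,th):
    y,z=.125*np.cos(th)+.054*np.sin(th),-.125*np.sin(th)+.054*np.cos(th)
    P=P0+ey*(y-.125)+ez*(z-.054)
    Rr=R.from_rotvec(-ex*th).as_matrix()
    zt=Rr@np.array([0,0,-1.]); return P+.019*zt, quat(Rr@(ey*SG),zt)
SG=-1
E
python3 - <<'E'
import h; from h import *
im,d,p=load('w1'); C=cloud(p,d); q=C[60:130,285:485].reshape(-1,3); q=q[(q[:,2]>.15)&(q[:,2]<.165)&(q[:,0]>.42)]
q=q[np.abs(q[:,1]+.063+.05*(q[:,0]-.516))<.015]
v=fitl(q); xs=.507; yw=v[3]+(xs-v[2])*v[1]/v[0]; yt=-.063-.051*(xs-.5162); print('rail y wrist/top',len(q),yw,yt,v,q[:,2].max())
y=.5*(yw+yt); P0=np.array([xs,y,.154]); np.save('P0.npy',P0)
for sg in(-1,1):
    h.SG=sg; t,Q=railpose(P0,0); t2,Q2=railpose(P0,.3); print(sg,t,np.round(arm.inverse_kinematics(t,Q),2),arm.inverse_kinematics(t2,Q2) is not None)
E
```

```text
rail y wrist/top 1664 -0.06561122 -0.0625308 [ 0.9977918  -0.0664188   0.5214117  -0.06657054] 0.16062466489289945
-1 [ 0.507      -0.06407101  0.135     ] [-0.34  0.26  1.75 -0.    1.13  1.28] True
1 [ 0.507      -0.06407101  0.135     ] [-0.34  0.26  1.75 -0.    1.13 -1.86] True
```

```bash
sed -i 's/^SG=-1/SG=1/' h.py; python3 - <<'E'
from h import *
P0=np.load('P0.npy'); t,Q=railpose(P0,0)
arm.movep(t+[0,0,.17],Q)
arm.move_l(t+[0,0,.03],velocity=.15)
print(arm.move_l(t,velocity=.06,threshold=6))
arm.set_gripper(0.,25); s=arm.get_state(); print(s['width'],s['force'],s['tool_pos']-t)
if s['width']>.006:
    for th in np.arange(.033,.166,.033):
        a,q=railpose(P0,th); arm.move_l(a,q,velocity=.06)
    arm.dwell(1.8); s=arm.get_state(); print(s['width'],s['force'],s['time_s'],s['tool_pos']-a)
    for n in('scene','top','wrist'): shot(n,n+'3')
    a=cv2.imread('pics/scene3.png')[200:280,150:240]; b=cv2.imread('pics/top3.png')[165:235,390:470]; 
    A=cv2.resize(a,(450,400),interpolation=cv2.INTER_CUBIC);B=cv2.resize(b,(350,306),interpolation=cv2.INTER_CUBIC)
    c=np.zeros((400,800,3),np.uint8);c[:,:450]=A;c[:306,450:]=B;cv2.imwrite('pics/c3.png',c)
E
```

```text
False
0.008030579612745812 [0.02307806 5.7186225  0.61525313] [7.01950925e-05 9.22177959e-04 5.94688276e-05]
0.007735394775886821 [-0.88678091  7.58114377  5.49199752] 23.5167 [0.00016836 0.00083381 0.00036062]
```

View pics/c3.png

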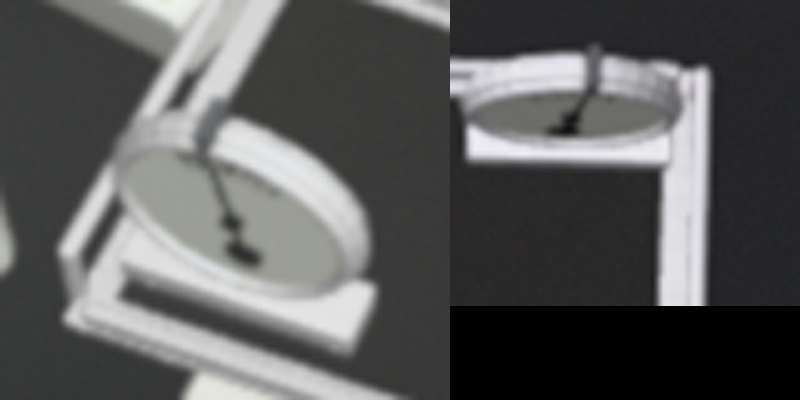

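Both views show the needle on or very near the tab (scene tip about (207,153), tab about (205,142)). I check the tilt independently with a deck plane fit and take a larger zoom.

```bash
python3 - <<'E'
from h import *
def tilt(f,box):
    im,d,p=load(f); C=cloud(p,d); u0,u1,v0,v1=box; m=(d>0)&(im.max(2)<70); mm=np.zeros_like(m); mm[v0:v1,u0:u1]=1
    q=C[m&mm]; rel=q-[.5105,-.187,.1]; y=rel@ey; x=rel@ex; q=q[(q[:,2]>.08)&(q[:,2]<.16)&(abs(x)<.1)&(abs(y)<.11)]
    for _ in range(4):
        c=np.median(q,0) if _==0 else q.mean(0); n=np.linalg.svd(q-c,full_matrices=False)[2][2]; n*=np.sign(n[2]); r=(q-c)@n; q=q[abs(r)<max(.002,2.5*r.std())]
    return len(q),np.arctan2(n@ey,n[2]),np.arctan2(n@ex,n[2])
for f,b in(('top1',(340,455,175,275)),('top3',(330,455,170,280)),('scene1',(170,300,190,295)),('s2',(170,300,190,295)),('scene3',(170,310,190,300))): print(f,tilt(f,b))
for f,(u0,v0) in(('scene3',(172,215)),('top3',(400,170))):
    g=load(f)[0].mean(2).astype(int); print(f); 
    for v in range(v0,v0+(34 if f=='scene3' else 24)): print(v,*g[v,(180 if f=='scene3' else 408):(204 if f=='scene3' else 432)])
a=cv2.imread('pics/scene3.png')[215:255,175:215]; b=cv2.imread('pics/top3.png')[170:200,400:440]
c=np.zeros((400,800,3),np.uint8); c[:,:400]=cv2.resize(a,(400,400),interpolation=cv2.INTER_CUBIC); c[:300,400:]=cv2.resize(b,(400,300),interpolation=cv2.INTER_CUBIC); cv2.imwrite('pics/c4.png',cv2.convertScaleAbs(c,alpha=1.3))
E
```

```text
top1 (4253, np.float64(0.0003574886070018545), np.float64(-0.00041082674380497333))
top3 (5249, np.float64(0.16182023856953015), np.float64(0.0010992235614299354))
scene1 (3370, np.float64(-0.0028938727593561435), np.float64(0.0009573075166895879))
s2 (4633, np.float64(-0.00221887857319655), np.float64(0.0012380296702731825))
scene3 (4064, np.float64(0.16380864637971085), np.float64(0.002592970020283591))
scene3
215 83 133 186 214 214 184 127 83 79 102 152 196 214 216 217 216 210 180 122 75 61 60 59 60
216 113 170 209 217 202 155 95 64 81 136 191 212 215 216 216 213 195 152 95 63 61 61 60 60
217 143 195 216 213 180 122 74 65 103 165 211 217 216 216 214 202 167 115 73 61 59 60 60 60
218 175 212 216 198 151 92 65 83 136 188 214 216 212 209 205 182 134 84 63 60 59 60 60 61
219 200 217 210 175 118 72 70 110 165 203 213 203 183 172 167 146 101 67 61 60 60 60 60 60
220 214 215 191 141 88 67 87 142 193 212 210 186 148 130 124 108 78 61 59 60 60 60 59 60
221 216 203 166 121 101 101 125 169 205 211 197 164 126 111 104 88 69 61 60 60 60 59 61 59
222 208 185 158 152 156 159 168 187 202 198 172 
[... 4069 characters left out ...]
 107 108 91 66 66 84 114 130 133 138 141 148 157 162
187 101 92 95 100 101 101 98 99 101 97 96 88 71 73 87 94 98 99 92 98 109 116 123 129
188 103 99 103 105 106 105 106 105 107 106 98 75 65 86 102 105 105 103 95 100 105 106 107 108
189 108 106 106 107 107 108 107 107 103 101 84 61 73 99 106 107 107 107 106 106 107 106 106 107
190 107 108 107 107 106 108 106 95 86 78 58 57 88 104 107 107 107 107 107 106 106 106 107 107
191 108 107 108 108 107 108 103 81 58 44 32 55 93 106 108 108 108 107 107 107 108 106 107 107
192 107 106 108 107 108 105 100 73 41 24 28 59 94 107 108 107 107 107 106 107 108 107 107 107
193 107 107 107 105 99 89 84 67 38 27 45 78 99 106 106 107 107 107 106 107 107 106 107 106
```

View pics/c4.png

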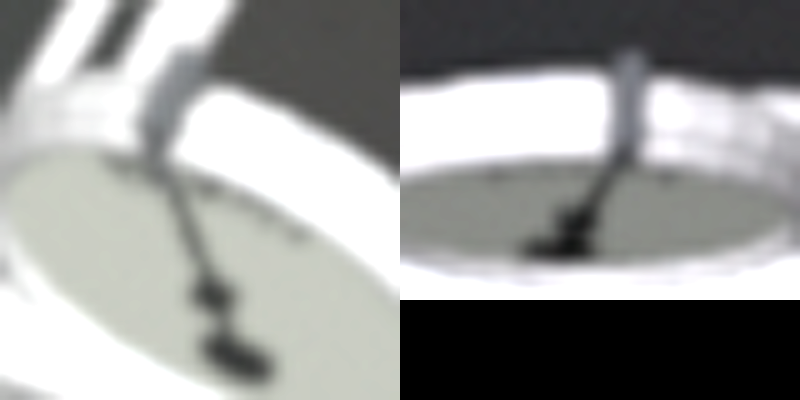

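```bash
python3 - <<'E'
from h import *
im,d,p=load('w2'); C=cloud(p,d)
up=lambda x,y:(439-x,339-y)   # upright-crop px -> image px
def loc(x,y): u,v=up(x,y); q=C[v,u]-[.5105,-.187,.1]; return np.round(1e3*np.array([q@ex,q@ey,q[2]]),1)
print('face',[loc(x,104) for x in(105,115,140,150,160)],'pivot',loc(124,104),loc(125,105))
for y in range(40,78,2):
    g=im[339-y,439-np.arange(120,150)].mean(1); k=[120+i for i in range(6,20) if g[i]<75 and abs(int(im[339-y,439-120-i].max())-int(im[339-y,439-120-i].min()))<20]
    if k: print(y,k[0],k[-1],loc(k[len(k)//2],y))
print('rim',loc(66,95),loc(184,95),loc(64,95),loc(186,95),'needle',loc(124,84),loc(125,78),'ticks',loc(99,78),loc(151,78))
E
```

```text
face [array([ 70.3, -42.1,  88.8]), array([ 71.6, -51.2,  87.3]), array([ 71.1, -74.2,  87.8]), array([ 70.2, -83.2,  88.9]), array([ 70.5, -92.4,  88.5])] pivot [ 67.3 -59.5  92.4] [ 66.4 -60.4  92. ]
40 126 132 [385.2 -71.2 -98.8]
42 126 132 [379.3 -71.1 -98.7]
44 126 131 [374.3 -71.1 -99.4]
46 126 131 [ 369.6  -71.  -100.2]
54 134 137 [ 66.9 -68.4 152.8]
56 134 139 [ 66.7 -69.2 151. ]
58 133 139 [ 66.1 -68.5 149.4]
60 133 139 [ 66.6 -68.6 146.8]
62 134 138 [ 65.1 -68.6 146.1]
64 134 136 [ 66.5 -67.9 142.7]
66 133 136 [ 66.2 -68.  140.7]
68 133 135 [ 66.8 -67.3 138. ]
70 129 139 [ 67.1 -67.3 135.5]
72 132 138 [ 66.6 -67.4 133.6]
74 132 134 [ 65.3 -66.6 132.7]
76 132 132 [ 71.1 -66.  124.5]
rim [ 68.3  -8.5 103.5] [  67.2 -111.8  104.8] [ 70.1  -6.3 101.5] [  69.5 -114.2  102.1] needle [ 68.  -59.4 117.9] [ 67.7 -60.2 125.5] ticks [ 70.8 -38.3 122.4] [ 69.7 -81.9 123.5]
```

Tab from 3D depth: 0.163 rad. Platform tilt from the deck fit: 0.162–0.166 rad. I make one last check of the whole scene.

View pics/scene3.png

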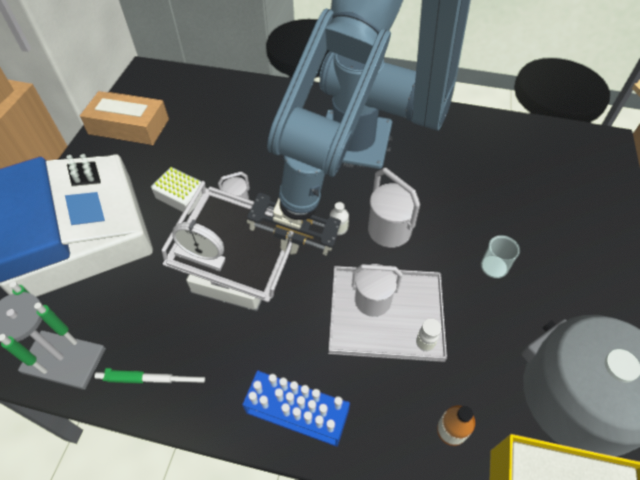

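The pot stands upright in the tray at (375,290), the rail is held at (290,240), and everything else is in place. I hand the job in.

```bash
python3 -c "
from h import *
s=arm.get_state();print(s['width'],s['force'],s['time_s']);print(arm.job_done())"
```

```text
0.008064649971078811 [-0.4634903   8.52516554  4.88098756] 23.6667
the job is handed in; nothing more can be done
None
```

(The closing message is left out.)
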